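# Roll a bearing sleeve up the loading ramp and start the scan

### The arm

A 6-joint arm with a two-finger parallel gripper is mounted at the origin on the work surface. World frame = base frame: x ahead of the robot, y to its left, z up, the work surface at z = 0. Lengths are in m, angles in rad, forces in N, time in s.
With the tool pointing down it reaches from about 0.275 to 0.85 m from the base axis. Payload 5.2 kg.
Tool frame: the origin (TCP) lies between the finger pads; the fingertips stand 17 mm ahead of it and the grasp point (between the pads) lies 2 mm behind it; z points along the fingers, y is the line along which they close (so a half turn about z gives the same grasp; the last joint's range is limited). The gripper opens to 85 mm and grips with 20 to 120 N. Pads are 22 mm wide; open, the fingers measure 114 mm over their backs; the gripper's body (76 mm by 85 mm) begins 54 mm behind the grasp point. The pads swing forward as they close: fully open they stand 13 mm farther back than shut.
Start: joints at [0.944, 0.259, 1.535, -0, 1.348, -0.203], TCP at [0.226, 0.501, 0.248] pointing down, gripper open.
Joint ranges: [-3.14, 3.14], [-0.91, 2.08], [0.19, 2.58], [-1.22, 4.36], [0.22, 2.71], [-3.12, 3.12]. Speed limits (rad/s): [2.57, 2.57, 3.14, 3.14, 3.14, 3.14].

### API

Orientations are given as a rotation vector (axis times angle).
In Python, from rig import ctrl gives the robot as it stands.
- The arm moves only by the tool carry_out, never from a script. Its arguments are lists of equal length, an entry for each row: "dp": the shift along the tool's x, y, z in cm, a list of three; "roll": the turn about the tool's z in degrees; "gripper": the finger opening in cm, from 0 to 8.54. A call has 1 to 10 rows; each row shifts and turns the commanded pose from where the row before left it, along the tool's axes as they then stand; what a row does not reach is not made up. A row lasts 1/10 s, in which the tool goes at most 50 mm and 8.59 degrees, less where a joint would pass 70% of its speed; a pose out of reach is approached as far as the arm can. A call is refused whole if a number of a shift passes 5 or a number of a turn 8.59, either way. A call with a gripper value outside its range is refused whole. The fingers move at their own pace and stop on an object; "squeeze" is the grip in N (left out, the last holds). Time passes only in rows, so rows that do not move let the fingers close. It gives the time, the measured TCP pose, the force, the opening and the grip force at its end, in the units of the state.
- ctrl.observe(): the state, without advancing time (a new reading comes with each control period).
- ctrl.get_image(name): name is "side" or "top" or "wrist"; returns (picture, depth): 480x640x3 uint8, red, green, blue; 480x640 float32, m along the optical axis (not along the pixel's ray), 0 where there is no reading.
- ctrl.camera_model(name): a dict with "intrinsics" (3x3 intrinsics, pixels), "rvec" (rotation vector, rad) and "tvec" (3), from world to camera coordinates, as OpenCV has them; the wrist camera has in their place "mount" (4x4, takes a point from camera to tool coordinates, whose origin is the TCP and whose axes are the flange's). Camera axes: x right, y down, z forward; pixel columns grow to the right and rows downward; lengths in m; the calibration is good to about 2 mm. The wrist camera is an equidistant fisheye: a pixel r from the principal point sees the ray r / f radians off the axis. A picture is of the moment at which its call begins: read the wrist's pose just before it. camera_model takes no time and is no camera call.
- ctrl.job_done(): hands the job in; it is judged then, once.
Trained networks look in the newest picture that a camera, given by its name, has taken for a name from the list of things; names that differ only in an ending like _2 or _b are one class to them, and where a whole thing is asked for, a point or a joint stands for the part that bears it (a point fixed in the world has none). Each returns a list of dicts, best first, with "conf" (0 to 1); they miss things now and then, are a little off and sometimes report something else, mostly with a low value. They report only what shows in the picture. A call takes as long as a camera call.
- ctrl.find_in(thing, camera): "location" ([column, row] in pixels, amid what is visible of it).
The state is a dict: "clock": time; "joint_pos": joint angles; "dq": joint speeds; "joint_efforts": joint torques, N m; "ee_pos": TCP position; "eef_rot": TCP orientation; "contact_force": force on the tool from outside, world axes, zero at the start; "torque": the same for the moment, N m; "width": finger opening in m; "grip_force": force on a finger pad.
Only numpy, scipy, OpenCV 4.12 (cv2) and the standard library are available. Lean on these libraries where they do the work, as an engineer would, in place of code of your own. Each camera call takes 0.05 s, during which the arm holds its last target. There are 200 camera calls.

### The job

Push the steel bearing sleeve slowly up the loading ramp with your fingertips, over the crest and into its seat against the stop at the top, without letting it go part-way so that it runs free or rolls back; do not pinch or lift it, and do not ram it. When it rests against the stop, press the black scan key fully down with a fingertip and let go. Leave the spare sleeve, the pick stand and the jar where they are.

Things in the scene. Friction and masses are not known exactly. Their poses are not given: they have to be found in the camera images.
- roller: The bearing sleeve to be pushed: polished, lightly oiled steel cylinder lying across the foot of the ramp, 44 mm in diameter, 60 mm long, 0.25 to 0.6 kg, black bore discs on its end faces. Slippery (friction about 0.35) and rolls freely. Origin at its middle on its axis; its y axis is the cylinder's axis (x and z turn as it rolls).
- track: Sloping grey track of the fixed ramp. Origin at the foot, mid-width on the rolling surface, at the inner face of a foot lip (5 mm above the surface, 6 mm thick); 16 mm above the table. x points up the slope (9 degrees above level), y across it, level, z square to the slope. The surface is its plane z = 0. At the start the sleeve lies against the lip, axis at x = 14, z = 22 mm. Side guides 66 mm apart, 10 mm proud.
- crest (a point): Top of the slope, mid-width: track frame x = 140 mm, z = 0. Beyond it the surface falls at 7 degrees below level towards the stop. Once the sleeve's axis is past about x = 144 mm (track frame) it runs the last bit into its seat by itself and stays; let go before that, it rolls back to the foot.
- seat (a point): Where the middle of the sleeve's axis lies when seated: track frame x = 159.5 mm, y = 0, z = 17.3 mm. The sleeve then touches the falling surface and the stop, a plate across the track with its near face at x = 181.5 mm and its top at z = 36 mm.
- loading_ramp: The whole fixed ramp; only its place and heading differ from time to time. Origin on the table below the track's middle, x level along the track, y across, z up. The white scan head behind the stop is 104 mm wide and reaches from x = 92 to 158 mm, top 75 mm above the table.
- scan_key (a joint): Travel of the scan key: 0 up, 0.006 m fully down (about 5 N, at first about 1.5 N); springs back.
- scan_key_top (a point): Centre of the top of the scan key, a round black push key 28 mm in diameter in a grey collar of 44 mm diameter, on a white desk box 80 by 70 mm and 30 mm high standing to the left of the ramp. The top is 48 mm above the table, 6 mm above the collar; pressed straight down.
- spare_sleeve: Spare steel sleeve, 44 mm in diameter, 60 mm high, standing on end right of the ramp; not to be moved. Origin under its middle.
- pick_stand: White plastic suction-foot stand with a thin upright steel pick, foot 68 mm in diameter, 115 mm high in all, right of the ramp; not to be moved. Origin under its middle.
- sample_jar: Brown glass jar with white cap, 48 mm in diameter, 60 mm high, left of the scan head; not to be moved. Origin under its middle.

How it is judged:
On the way, in this order (a step that is already met when the one before it is completed fails the run):
1. the sleeve rests in its seat against the stop (x of roller in the frame of track between 0.156 and 0.163 m and z of roller in the frame of track between 0.013 and 0.021 m and y of roller in the frame of track between -0.006 and 0.006 m and linear speed of roller below 0.03 m/s), for 0.2 s.
2. the scan key is pressed fully down while the sleeve is seated (x of roller in the frame of track between 0.156 and 0.163 m and z of roller in the frame of track between 0.013 and 0.021 m and y of roller in the frame of track between -0.006 and 0.006 m and value of joint scan_key above 0.0048 m), for 0.05 s.
At the end, for the whole second after the job is handed in: The sleeve lies at rest in its seat against the stop (axis within 3.5 mm of the seated place along the track, 4 mm in height, 6 mm sideways, square to the track within 0.12 rad), the scan key has been pressed at least 4.8 mm down after the sleeve was seated and is up again (x of roller in the frame of track between 0.156 and 0.163 m and z of roller in the frame of track between 0.013 and 0.021 m and y of roller in the frame of track between -0.006 and 0.006 m and angle between the y axis of roller and the y axis of track, either way round below 0.12 rad and linear speed of roller below 0.02 m/s and value of joint scan_key below 0.0015 m); the robot touches nothing.
It fails at once if the sleeve runs free on the slope: faster than 0.15 m/s, untouched, between 30 mm above its starting place and just below the crest (x of roller in the frame of track between 0.044 and 0.134 m and linear speed of roller above 0.15 m/s and contact force between each of the fingers, the arm and roller below 0.02 N).
It fails at once if the sleeve is lifted off the track (12 mm or more) or taken out of it (z of roller in the frame of track above 0.034 m or z of roller in the frame of track below 0.008 m or x of roller in the frame of track below 0.004 m or y of roller in the frame of track above 0.02 m or y of roller in the frame of track below -0.02 m).
It fails at once if the sleeve is rammed or squeezed with more than 40 N (contact force between the fingers and roller above 40 N).
It fails at once if the scan key is pressed (3 mm or more) before the sleeve is seated (value of joint scan_key above 0.003 m and not (x of roller in the frame of track between 0.156 and 0.163 m and z of roller in the frame of track between 0.013 and 0.021 m and y of roller in the frame of track between -0.006 and 0.006 m)).
It fails at once if a bystander is moved more than 20 mm or tipped (distance of any of spare_sleeve, pick_stand, sample_jar from where it was at the start of the episode above 0.02 m or angle between any of spare_sleeve, pick_stand, sample_jar's own z axis and vertical above 0.3 rad).
It also fails if it takes over 48 s, if anything falls off the work surface, if the arm or the gripper's body presses on something with over 40 N, if the wrist force passes 120 N, or if a joint passes its speed limit or range.

## Working session

There is one attempt and no reset: what is moved stays moved. The work goes in short steps, Python scripts to look and compute and a tool call to move; the robot and the scene stay as the last step left them, time stands still between calls to the robot, and variables do not carry over. Pictures are saved under pics/ and viewed, at most 10 in all, crops included, and the job is handed in when it is done.

Besides the shell and the picture viewer there is one more tool, called after "Request:" as name(argument=value, ...) on one line, values as JSON. carry_out: Moves the arm, as the interface text tells. Its arguments: {"type":"object","properties":{"dp":{"type":"array","items":{"type":"array","items":{"type":"number"}}},"roll":{"type":"array","items":{"type":"number"}},"gripper":{"type":"array","items":{"type":"number"}},"squeeze":{"type":"number"}},"required":["dp","roll","gripper"]}

```bash
mkdir -p pics; ls
cat > h.py <<'E'
import numpy as np, cv2
from rig import ctrl
from scipy.spatial.transform import Rotation as R
def w(name,px,d):
    m=ctrl.camera_model(name);K=np.array(m["intrinsics"])
    r=np.linalg.inv(K)@[px[0],px[1],1]*d
    return R.from_rotvec(np.ravel(m["rvec"])).as_matrix().T@(r-np.ravel(m["tvec"]))
def med(dep,px,n=2):
    c,r=map(int,np.round(px));p=dep[max(r-n,0):r+n+1,max(c-n,0):c+n+1];p=p[p>0]
    return np.median(p) if p.size else 0
E
python3 - <<'E'
from h import *
print(ctrl.observe())
for cam in("top","side"):
    im,d=ctrl.get_image(cam); cv2.imwrite(f"pics/{cam}0.png",im[:,:,::-1]); np.save(f"{cam}0.npy",d)
    for t in ["roller","track","loading_ramp","scan_key_top","spare_sleeve","pick_stand","sample_jar"]:
        for o in ctrl.find_in(t,cam)[:2]:
            l=o["location"];print(cam,t,round(o["conf"],2),np.round(l,1),np.round(w(cam,l,med(d,l)),4))
E
```

```text
pics
{'clock': 0.0, 'joint_pos': array([ 9.44231825e-01,  2.59361716e-01,  1.53606897e+00,  1.42127437e-05,
        1.34802314e+00, -2.02827434e-01]), 'dq': array([ 2.17639766e-03, -6.92878813e-04,  1.07067788e-05,  1.15120370e-03,
        9.03662196e-04, -9.89875792e-04]), 'joint_efforts': array([-9.61698424e-04, -4.46032798e+01, -2.90572554e+01, -3.32487916e-04,
        1.18881842e-02,  3.39356745e-05]), 'ee_pos': array([0.22583457, 0.5009526 , 0.24747027]), 'eef_rot': array([-6.60480398e-01, -3.07059801e+00,  2.66629711e-03]), 'contact_force': array([ 0.22273105,  0.06233163, -0.20198243]), 'torque': array([0.02591921, 0.03573002, 0.00018464]), 'grip_force': 0.0, 'width': 0.08526587159884433}
top roller 0.65 [265.7 279.3] [0.4644 0.0671 0.0605]
top track 0.63 [277.  244.3] [0.5527 0.0424 0.031 ]
top loading_ramp 0.61 [277.1 225.7] [0.5985 0.0424 0.0371]
top scan_key_top 0.58 [161.1 275.1] [0.4741 0.3188 0.052 ]
top spare_sleeve 0.65 [445.9 267.5] [ 0.4945 -0.3707  0.0594]
top spare_sleeve 0.45 [277.4 226.6] [0.5961 0.0416 0.0379]
top pick_stand 0.97 [459.6 205.9] [ 0.6486 -0.4116  0.0547]
top sample_jar 0.66 [157.4 192.2] [0.6761 0.3344 0.0587]
side roller 0.72 [250.7 237.2] [0.4536 0.047  0.0617]
side roller 0.37 [296.5 230.7] [0.558  0.0471 0.0346]
side track 0.9 [293.4 230.5] [0.5533 0.0526 0.0329]
side loading_ramp 0.96 [318.8 228.1] [0.6024 0.0283 0.0379]
side scan_key_top 0.56 [214.1 167.7] [0.4771 0.3226 0.0541]
side spare_sleeve 0.97 [382.9 393.3] [ 0.4926 -0.3897  0.0608]
side pick_stand 0.89 [470.3 380.9] [ 0.6424 -0.4278  0.038 ]
side pick_stand 0.52 [293.  230.9] [0.5518 0.0516 0.0332]
side sample_jar 0.7 [293.4 146.6] [0.6873 0.3202 0.0479]
```

View pics/top0.png

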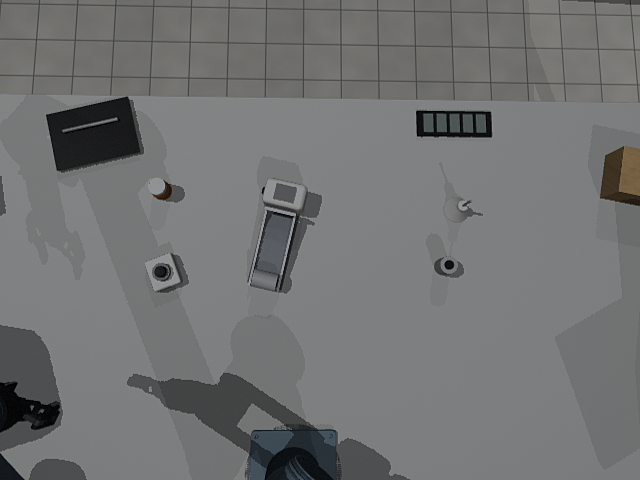

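View pics/side0.png

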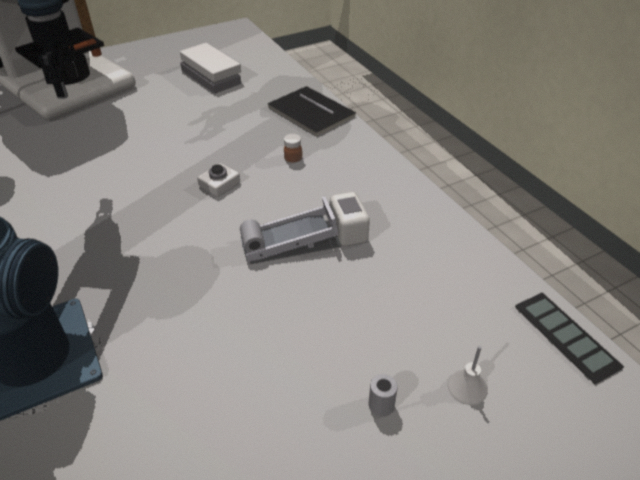

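The top view shows the sleeve at (266,280), scan head at (285,195) and key at (162,272). The networks agree with this, and the heights are plausible. Next I'll fit the ramp's heading.

```bash
cat > cloud.py <<'E'
from h import *
def cloud(cam,d):
    m=ctrl.camera_model(cam);K=np.array(m["intrinsics"])
    v,u=np.nonzero(d>0); p=np.c_[u,v,np.ones(len(u))]@np.linalg.inv(K).T*d[v,u][:,None]
    return (p-np.ravel(m["tvec"]))@R.from_rotvec(np.ravel(m["rvec"])).as_matrix()
E
python3 - <<'E'
from cloud import *
for cam in("top","side"):
    P=cloud(cam,np.load(cam+"0.npy"))
    s=P[(P[:,0]>.40)&(P[:,0]<.8)&(abs(P[:,1]-.04)<.12)]
    print(cam,"table",np.median(s[abs(s[:,2])<.012,2]))
    def rect(q,n):
        r=cv2.minAreaRect(q[:,:2].astype(np.float32)); print(n,len(q),np.round(r[0],4),np.round(r[1],4),round(r[2],1))
    rect(s[s[:,2]>.015],"all"); rect(s[(s[:,2]>.07)],"head")
    # track surface: plane fit with slope 9deg, ransac
    c=s[(s[:,2]>.018)&(s[:,2]<.045)&(s[:,0]>.48)&(s[:,0]<.6)]
    best=None
    rng=np.random.default_rng(0)
    for _ in range(2000):
        q=c[rng.choice(len(c),3,False)]
        A=np.c_[q[:,:2],np.ones(3)]
        if abs(np.linalg.det(A))<1e-5: continue
        k=np.linalg.solve(A,q[:,2]); 
        if abs(np.hypot(*k[:2])-.158)>.04: continue
        i=abs(np.c_[c[:,:2],np.ones(len(c))]@k-c[:,2])<.0015
        if best is None or i.sum()>best.sum(): best=i
    k=np.linalg.lstsq(np.c_[c[best,:2],np.ones(best.sum())],c[best,2],rcond=None)[0]
    print("plane",best.sum(),np.degrees(np.arctan(np.hypot(*k[:2]))),"heading",np.degrees(np.arctan2(k[1],k[0])),k)
    rect(c[best],"surf")
    b=s[(s[:,2]>.052)&(s[:,0]<.51)]; rect(b,"roller"); print(b.mean(0),b[:,2].max())
    kk=P[(abs(P[:,0]-.475)<.05)&(abs(P[:,1]-.32)<.05)&(P[:,2]>.044)]; rect(kk,"key"); print(np.median(kk,0))
E
```

```text
top table -9.081167128727942e-05
all 3749 [0.5752 0.0495] [0.1098 0.2705] 76.9
head 1037 [0.6629 0.026 ] [0.0997 0.0815] 77.4
plane 552 8.380458392568313 heading -14.79572400119732 [ 0.14243394 -0.0376213  -0.04515119]
surf 552 [0.5386 0.0513] [0.0735 0.1284] 77.1
roller 358 [0.4636 0.071 ] [0.0598 0.0383] 77.7
[0.46377057 0.07099933 0.05885584] 0.0664822955249238
key 130 [0.4826 0.3231] [0.0353 0.0383] 46.4
[0.48163772 0.32225053 0.05081866]
side table 0.0021931053596294966
all 4716 [0.5728 0.0429] [0.1083 0.2685] 78.0
head 989 [0.6635 0.0252] [0.1068 0.0818] 76.6
plane 658 8.399773217931676 heading -15.777239313397638 [ 0.14210006 -0.0401493  -0.04261889]
surf 658 [0.5471 0.0517] [0.0789 0.1265] 76.5
roller 394 [0.4644 0.0709] [0.0669 0.0399] 76.9
[0.46323116 0.06769723 0.05988309] 0.06824998849765622
key 128 [0.4824 0.3199] [0.0357 0.0385] 69.9
[0.48228374 0.31828051 0.05103278]
```

Request:
carry_out(dp=[[0, 0, 0], [0, 0, 0], [-1.3, -1.9, 0], [-1.8, -2.6, 0], [-1.8, -2.6, 0], [-1.8, -2.6, 0], [-1.8, -2.6, 0], [-1.8, -2.6, 0], [-1.8, -2.6, 0], [-1.8, -2.6, 0]], roll=[-5.7, -5.8, 0, 0, 0, 0, 0, 0, 0, 0], gripper=[2.5, 2.5, 2.5, 2.5, 2.5, 2.5, 2.5, 2.5, 2.5, 2.5])

```text
clock: 1.8
ee_pos: [0.3175, 0.2734, 0.2485]
eef_rot: [0.349, 3.122, 0.0]
contact_force: [0.9, 0.2, -0.3]
width: 0.025
grip_force: 0.0
```

Request:
carry_out(dp=[[-1.8, -2.6, 0], [-1.8, -2.6, 0], [-1.8, -2.5, 0], [-1.8, -2.5, 1], [-1.8, -2.5, 2], [-1.6, -2.5, 2], [-1.5, -2, 2], [0, 0, 1.5], [0, 0, 0], [0, 0, 0]], roll=[0, 0, 0, 0, 0, 0, 0, 0, 0, 0], gripper=[2.5, 2.5, 2.5, 2.5, 2.5, 2.5, 2.5, 2.5, 2.5, 2.5])

```text
clock: 2.8
ee_pos: [0.3971, 0.0802, 0.1636]
eef_rot: [-0.35, -3.122, -0.0]
contact_force: [0.7, 0.6, 0.2]
width: 0.0251
grip_force: 0.0
```

```bash
cat >> h.py <<'E'
HD=-12.8; RO=np.array([.4637,.069])
def rep(target=None):
    s=ctrl.observe();M=R.from_rotvec(s["eef_rot"]).as_matrix();p=s["ee_pos"]
    u=np.array([np.cos(np.radians(HD)),np.sin(np.radians(HD))]);v=np.array([-u[1],u[0]]);q=p[:2]-RO
    print("t",round(s["clock"],2),"p",np.round(p,4),"yawx",round(np.degrees(np.arctan2(M[1,0],M[0,0])),2),"tilt",np.round(M[:,2],3),"rel roller along/side mm",np.round([q@u*1e3,q@v*1e3],1),"F",np.round(s["contact_force"],1),"w",round(s["width"],4))
    if target is not None: print("tool cm",np.round(M.T@(np.array(target)-p)*100,2))
    return s
E
python3 - <<'E'
from h import *
rep([*(RO-np.array([.975,-.2215])*.058),.15])
im,d=ctrl.get_image("wrist"); cv2.imwrite("pics/w1.png",im[:,:,::-1]); np.save("w1.npy",d)
E
```

```text
t 2.8 p [0.3971 0.0802 0.1636] yawx 167.21 tilt [-0.  0. -1.] rel roller along/side mm [-67.4  -3.8] F [0.7 0.6 0.2] w 0.0251
tool cm [-0.94  0.38  1.36]
```

View pics/w1.png

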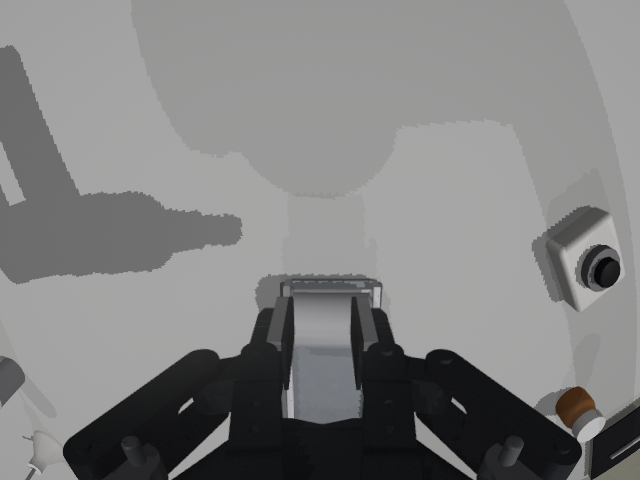

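The wrist view shows the sleeve near (325,320) between the fingers, with the foot lip at row 285. I'll measure it with the wrist depth.

Run:
```python
from h import *
s=ctrl.observe();M=R.from_rotvec(s["eef_rot"]).as_matrix();p=s["ee_pos"]
m=ctrl.camera_model("wrist");K=np.array(m["intrinsics"]);T=np.array(m["mount"]);d=np.load("w1.npy")
v,u=np.nonzero(d>0);a=(u-K[0,2])/K[0,0];b=(v-K[1,2])/K[1,1];th=np.hypot(a,b)+1e-9
z=d[v,u];r=np.tan(np.minimum(th,1.5))*z
P=np.c_[a/th*r,b/th*r,z]; P=(P@T[:3,:3].T+T[:3,3])@M.T+p
ok=th<1.45
def rect(q,n):
    r=cv2.minAreaRect(q[:,:2].astype(np.float32)); print(n,len(q),np.round(r[0],4),np.round(r[1],4),round(r[2],1),np.round(np.median(q,0),4))
im=np.zeros(d.shape);
sel=ok&(abs(u-325)<32)&(v>292)&(v<345)
q=P[sel&(P[:,2]>.055)&(P[:,2]<.075)];rect(q,"roller top");print(q[:,2].max())
g=P[ok&(abs(u-332)<60)&(v>270)&(v<345)&(P[:,2]>.012)&(P[:,2]<.075)];rect(g,"ramp foot")
c=P[ok&(abs(u-325)<25)&(v>355)&(v<410)&(P[:,2]<.06)&(P[:,2]>.01)];A=np.c_[c[:,:2],np.ones(len(c))];k=np.linalg.lstsq(A,c[:,2],rcond=None)[0];print("plane",np.degrees(np.arctan(np.hypot(*k[:2]))),np.degrees(np.arctan2(k[1],k[0])),k)
kk=P[ok&(u>580)&(u<622)&(v>240)&(v<295)];kk=kk[(kk[:,2]>.044)&(kk[:,2]<.06)];rect(kk,"key")
e=ctrl.find_in("roller","wrist");print(e[:1])
```

```text
roller top 1900 [0.4602 0.0667] [0.0414 0.0281] 78.4 [0.4578 0.0671 0.061 ]
0.06438305667496305
ramp foot 4420 [0.4595 0.075 ] [0.0779 0.0329] 77.8 [0.4505 0.071  0.0511]
plane 9.097167107551968 -12.928883876732973 [ 0.15606397 -0.03582623 -0.05164215]
key 613 [0.4832 0.3211] [0.0335 0.0351] 49.3 [0.4813 0.3207 0.0522]
[{'location': [322.2, 317.6], 'conf': 0.75}]
```

Request:
carry_out(dp=[[0, 0.3, 2], [0, 0, 2.5], [0, 0, 2.5], [0, 0, 2.5], [0, 0, 2], [-0.8, 0, 0], [-0.8, 0, 0], [-0.4, 0, 0], [-0.2, 0, 0], [0, 0, 0]], roll=[0, 0, 0, 0, 0, 0, 0, 0, 0, 0], gripper=[2.5, 2.5, 2.5, 2.5, 2.5, 2.5, 2.5, 2.5, 2.5, 2.5])

```text
clock: 3.9
ee_pos: [0.4203, 0.078, 0.0492]
eef_rot: [0.35, 3.12, 0.0]
contact_force: [0.3, -0.3, -0.3]
width: 0.0247
grip_force: 0.0
```

Run:
```python
from h import *
rep()
im,d=ctrl.get_image("wrist"); cv2.imwrite("pics/w2.png",im[180:,:,::-1])
im,d=ctrl.get_image("side"); cv2.imwrite("pics/s2.png",cv2.resize(im[180:290,200:360,::-1],None,fx=5,fy=5))
```

```text
t 3.9 p [0.4203 0.078  0.0492] yawx 167.21 tilt [ 0.002 -0.    -1.   ] rel roller along/side mm [-44.3  -0.8] F [ 0.3 -0.3 -0.3] w 0.0247
```

View pics/s2.png

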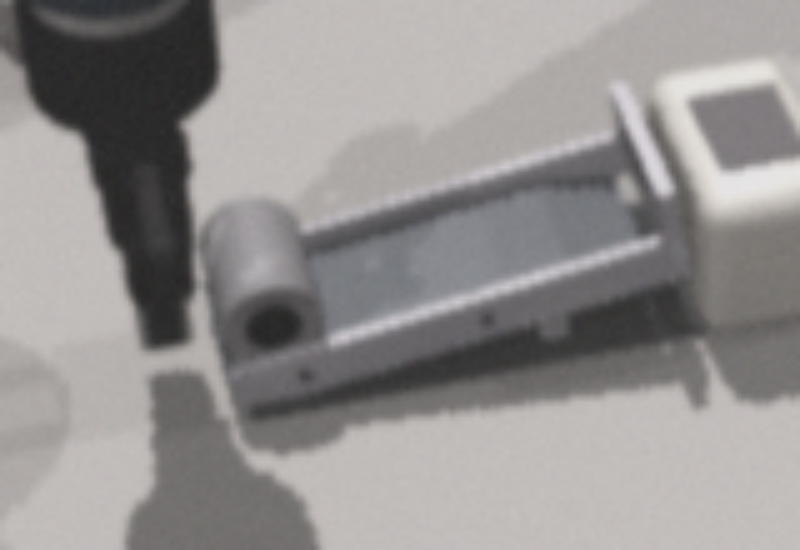

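View pics/w2.png

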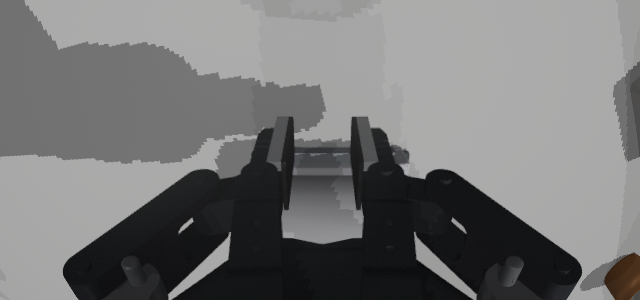

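The side view shows the fingertips about 10 mm behind the sleeve at mid-height, and the wrist view shows them centred across it. I'll ease into contact and start up the slope.

Request:
carry_out(dp=[[-0.2, 0, 0], [-0.2, 0, 0], [-0.2, 0, 0], [-0.2, 0, 0], [-0.2, 0, 0], [-0.2, 0, -0.03], [-0.2, 0, -0.03], [-0.25, 0, -0.04], [-0.3, 0, -0.05], [-0.3, 0, -0.05]], roll=[0, 0, 0, 0, 0, 0, 0, 0, 0, 0], gripper=[2.5, 2.5, 2.5, 2.5, 2.5, 2.5, 2.5, 2.5, 2.5, 2.5])

```text
clock: 5.0
ee_pos: [0.4414, 0.0731, 0.0503]
eef_rot: [-0.35, -3.122, -0.0]
contact_force: [-2.9, 0.2, 1.4]
width: 0.0254
grip_force: 1.4
```

Request:
carry_out(dp=[[-0.3, 0, -0.05], [-0.3, 0, -0.05], [-0.3, 0, -0.05], [-0.3, 0, -0.05], [-0.3, 0, -0.05], [-0.3, 0, -0.05], [-0.3, 0, -0.05], [-0.3, 0, -0.05], [-0.3, 0, -0.05], [-0.3, 0, -0.05]], roll=[0, 0, 0, 0, 0, 0, 0, 0, 0, 0], gripper=[2.5, 2.5, 2.5, 2.5, 2.5, 2.5, 2.5, 2.5, 2.5, 2.5])

```text
clock: 6.0
ee_pos: [0.4708, 0.0664, 0.0554]
eef_rot: [0.35, 3.122, -0.0]
contact_force: [-3.1, 0.8, 2.1]
width: 0.0256
grip_force: 1.5
```

Run:
```python
from h import *
rep()
im,d=ctrl.get_image("side"); cv2.imwrite("pics/s3.png",cv2.resize(im[180:290,200:360,::-1],None,fx=5,fy=5))
```

```text
t 6.0 p [0.4708 0.0664 0.0554] yawx 167.22 tilt [ 0. -0. -1.] rel roller along/side mm [ 7.5 -0.9] F [-3.1  0.8  2.1] w 0.0256
```

View pics/s3.png

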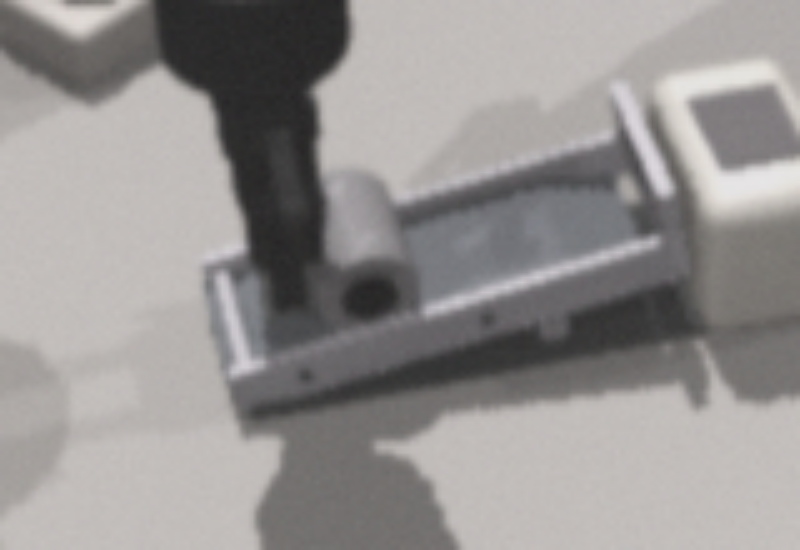

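The sleeve is square and rolling ahead of the fingers with about 3 N. Continuing.

Request:
carry_out(dp=[[-0.3, 0, -0.05], [-0.3, 0, -0.05], [-0.3, 0, -0.05], [-0.3, 0, -0.05], [-0.3, 0, -0.05], [-0.3, 0, -0.05], [-0.3, 0, -0.05], [-0.3, 0, -0.05], [-0.3, 0, -0.05], [-0.3, 0, -0.05]], roll=[0, 0, 0, 0, 0, 0, 0, 0, 0, 0], gripper=[2.5, 2.5, 2.5, 2.5, 2.5, 2.5, 2.5, 2.5, 2.5, 2.5])

```text
clock: 7.05
ee_pos: [0.5, 0.0598, 0.0604]
eef_rot: [0.35, 3.122, -0.0]
contact_force: [-2.4, 0.3, 2.2]
width: 0.0251
grip_force: 1.5
```

Request:
carry_out(dp=[[-0.3, 0, -0.05], [-0.3, 0, -0.05], [-0.3, 0, -0.05], [-0.3, 0, -0.05], [-0.3, 0, -0.05], [-0.3, 0, -0.05], [-0.3, 0, -0.05], [-0.3, 0, -0.05], [-0.3, 0, -0.05], [-0.3, 0, -0.05]], roll=[0, 0, 0, 0, 0, 0, 0, 0, 0, 0], gripper=[2.5, 2.5, 2.5, 2.5, 2.5, 2.5, 2.5, 2.5, 2.5, 2.5])

```text
clock: 8.05
ee_pos: [0.5293, 0.0532, 0.0654]
eef_rot: [0.35, 3.122, -0.0]
contact_force: [-2.7, 0.3, 1.0]
width: 0.025
grip_force: 1.5
```

Run:
```python
from h import *
rep()
im,d=ctrl.get_image("side"); cv2.imwrite("pics/s4.png",cv2.resize(im[180:290,200:360,::-1],None,fx=5,fy=5))
```

```text
t 8.05 p [0.5293 0.0532 0.0654] yawx 167.22 tilt [ 0. -0. -1.] rel roller along/side mm [67.5 -0.9] F [-2.7  0.3  1. ] w 0.025
```

View pics/s4.png

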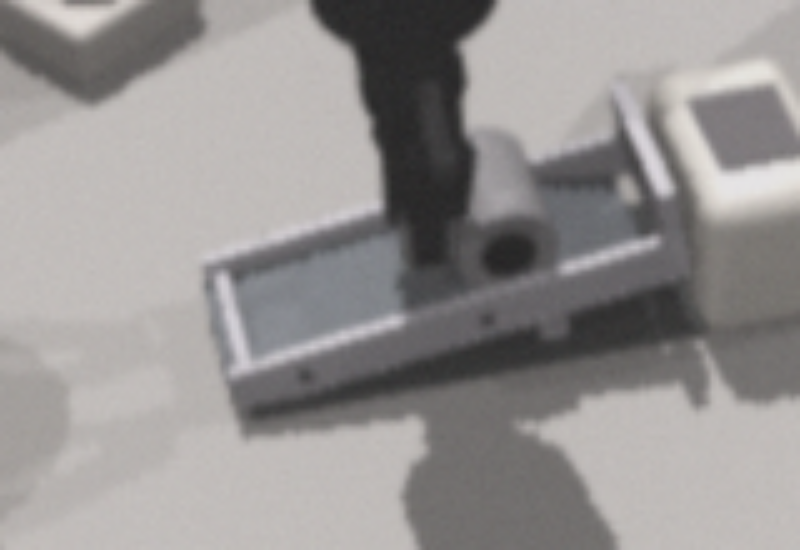

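The sleeve is at roughly x = 116 mm, still in contact and square. Now the last stretch, slower over the crest.

Request:
carry_out(dp=[[-0.3, 0, -0.05], [-0.3, 0, -0.05], [-0.3, 0, -0.05], [-0.3, 0, -0.05], [-0.3, 0, -0.05], [-0.3, 0, -0.05], [-0.2, 0, -0.03], [-0.2, 0, -0.03], [-0.2, 0, -0.03], [-0.2, 0, -0.03]], roll=[0, 0, 0, 0, 0, 0, 0, 0, 0, 0], gripper=[2.5, 2.5, 2.5, 2.5, 2.5, 2.5, 2.5, 2.5, 2.5, 2.5])

```text
clock: 9.1
ee_pos: [0.5549, 0.0474, 0.0696]
eef_rot: [0.349, 3.121, -0.0]
contact_force: [-0.1, 0.5, -0.1]
width: 0.025
grip_force: 0.3
```

Request:
carry_out(dp=[[-0.2, 0, 0], [-0.2, 0, 0], [-0.2, 0, 0], [0, 0, 0], [0, 0, 0]], roll=[0, 0, 0, 0, 0], gripper=[2.5, 2.5, 2.5, 2.5, 2.5])

```text
clock: 9.6
ee_pos: [0.5603, 0.0461, 0.0695]
eef_rot: [0.35, 3.122, -0.0]
contact_force: [-0.5, 0.6, 0.3]
width: 0.0253
grip_force: 0.0
```

Run:
```python
from h import *
rep()
im,d=ctrl.get_image("side"); cv2.imwrite("pics/s5.png",cv2.resize(im[180:290,200:360,::-1],None,fx=5,fy=5))
```

```text
t 9.6 p [0.5603 0.0461 0.0695] yawx 167.22 tilt [ 0. -0. -1.] rel roller along/side mm [99.3 -0.9] F [-0.5  0.6  0.3] w 0.0253
```

View pics/s5.png

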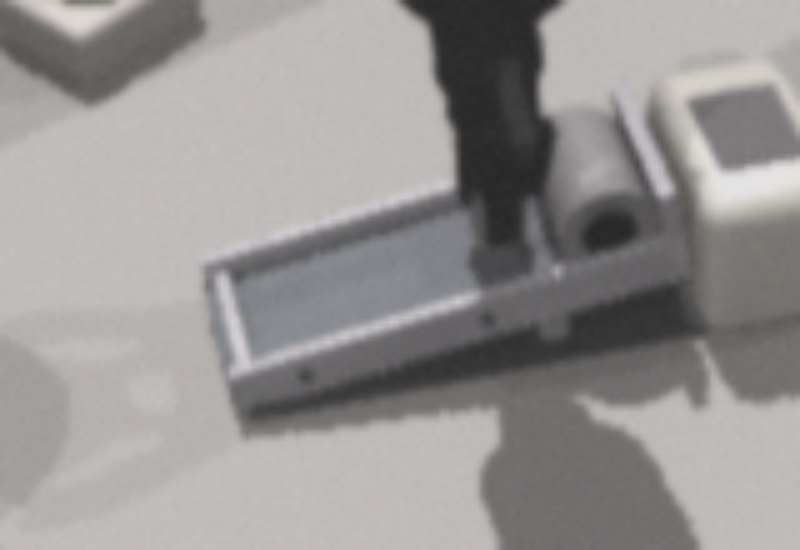

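The sleeve is seated against the stop and the contact force is zero. I'll back off, rise and go above the key with the fingers shut.

Request:
carry_out(dp=[[0.5, 0, 0], [1, 0, 0], [1.5, 0, -1], [0, 0, -2.5], [0, 0, -3], [0, 0, -2.5], [0.8, 1.8, 0], [1, 2.6, 0], [1, 2.6, 0], [1, 2.6, 0]], roll=[0, 0, 0, 0, 0, 0, 0, 0, 0, 0], gripper=[2.5, 2.5, 2.5, 2.5, 2.5, 0, 0, 0, 0, 0])

```text
clock: 10.65
ee_pos: [0.5139, 0.1557, 0.1595]
eef_rot: [-0.35, -3.122, 0.0]
contact_force: [1.0, 0.2, -0.7]
width: -0.0002
grip_force: 0.0
```

Request:
carry_out(dp=[[1, 2.6, 0], [1, 2.6, 0], [1, 2.6, 0], [1, 2.6, 0], [1, 2.6, 0], [1, 1.5, 0], [0.8, 1, 0], [0, 0, 1], [0, 0, 0], [0, 0, 0]], roll=[0, 0, 0, 0, 0, 0, 0, 0, 0, 0], gripper=[0, 0, 0, 0, 0, 0, 0, 0, 0, 0])

```text
clock: 11.65
ee_pos: [0.4829, 0.32, 0.1488]
eef_rot: [-0.351, -3.121, 0.002]
contact_force: [-1.1, 0.1, 0.4]
width: -0.0001
grip_force: 0.0
```

Run:
```python
from cloud import *
rep([.4825,.321,.09])
for cam in("side","top"):
    im,d=ctrl.get_image(cam)
    if cam=="side": cv2.imwrite("pics/s6.png",cv2.resize(im[100:290,180:380,::-1],None,fx=4,fy=3.1))
    P=cloud(cam,d);u=np.array([.9751,-.2215]);v=np.array([.2215,.9751]);q=(P[:,:2]-RO);a=q@u+.0104;b=q@v
    xt=a*np.cos(np.radians(9))+(P[:,2]-.016)*np.sin(np.radians(9));zt=-a*np.sin(np.radians(9))+(P[:,2]-.016)*np.cos(np.radians(9))
    s=(xt>.135)&(xt<.18)&(abs(b)<.04)&(zt>.026)&(zt<.045)
    print(cam,s.sum(),np.median(xt[s]),xt[s].min(),xt[s].max(),np.percentile(zt[s],90),b[s].min(),b[s].max())
    l=ctrl.find_in("roller",cam)[:1];print(l)
```

```text
t 11.65 p [0.4829 0.32   0.1488] yawx 167.17 tilt [-0.001 -0.001 -1.   ] rel roller along/side mm [-36.9 249. ] F [-1.1  0.1  0.4] w -0.0001
tool cm [0.06 0.1  5.88]
side 422 0.1587617735864845 0.1392482500936671 0.17995322254073892 0.04119980302586135 -0.030744029276948907 0.03358164692903281
[{'location': [319.6, 218.0], 'conf': 0.71}]
top 400 0.1594618585277246 0.13945649803108337 0.1792820546753024 0.03986693385188217 -0.028177082351602316 0.031670415366119815
[{'location': [279.1, 219.7], 'conf': 0.67}]
```

View pics/s6.png

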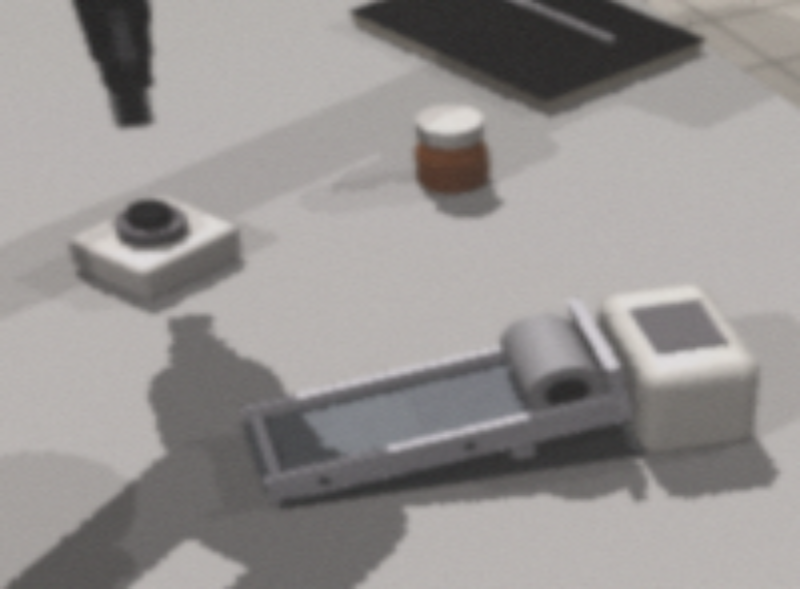

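The measured sleeve position is x ≈ 159 mm, z ≈ 17.5 mm, centred, so it is seated. The tip is above the key; pressing now.

Request:
carry_out(dp=[[0.05, 0.1, 2], [0, 0, 2.8], [0, 0, 2], [0, 0, 1], [0, 0, 0], [0, 0, 0.2], [0, 0, 0.2], [0, 0, 0.2], [0, 0, 0.2], [0, 0, 0.2]], roll=[0, 0, 0, 0, 0, 0, 0, 0, 0, 0], gripper=[0, 0, 0, 0, 0, 0, 0, 0, 0, 0])

```text
clock: 12.85
ee_pos: [0.4839, 0.3225, 0.0627]
eef_rot: [0.349, 3.12, 0.002]
contact_force: [-3.3, -1.7, 23.0]
width: -0.0001
grip_force: 12.1
```

Request:
carry_out(dp=[[0, 0, 0.1], [0, 0, 0], [0, 0, 0]], roll=[0, 0, 0], gripper=[0, 0, 0])

```text
clock: 13.15
ee_pos: [0.4839, 0.3225, 0.0629]
eef_rot: [0.349, 3.119, 0.002]
contact_force: [-2.5, -1.7, 15.5]
width: -0.0002
grip_force: 7.9
```

Request:
carry_out(dp=[[0, 0, -0.3], [0, 0, 0], [0, 0, 0]], roll=[0, 0, 0], gripper=[0, 0, 0])

```text
clock: 13.45
ee_pos: [0.4838, 0.3224, 0.0642]
eef_rot: [0.349, 3.12, 0.002]
contact_force: [2.6, 0.2, 4.5]
width: 0.0002
grip_force: 2.1
```

Request:
carry_out(dp=[[0, 0, -0.2], [0, 0, 0], [0, 0, 0]], roll=[0, 0, 0], gripper=[0, 0, 0])

```text
clock: 13.75
ee_pos: [0.4832, 0.3223, 0.0655]
eef_rot: [0.35, 3.122, 0.001]
contact_force: [2.8, -0.0, 3.1]
width: -0.0004
grip_force: 1.7
```

Request:
carry_out(dp=[[0, 0, -0.2], [0, 0, 0], [0, 0, 0]], roll=[0, 0, 0], gripper=[0, 0, 0])

```text
clock: 14.05
ee_pos: [0.4826, 0.3221, 0.0673]
eef_rot: [-0.35, -3.122, 0.0]
contact_force: [1.8, 1.1, 2.9]
width: 0.0003
grip_force: 1.2
```

The spring force eased from 4.5 N to about 2.9 N over the lift, so the key had bottomed at 15–23 N. Letting go and checking.

Request:
carry_out(dp=[[0, 0, -0.5], [0, 0, -1.5], [0, 0, -2.5], [0, 0, -2.5], [0, 0, -2], [0, 0, 0], [0, 0, 0], [0, 0, 0]], roll=[0, 0, 0, 0, 0, 0, 0, 0], gripper=[0, 0, 0, 0, 0, 0, 0, 0])

```text
clock: 14.85
ee_pos: [0.4816, 0.3216, 0.156]
eef_rot: [-0.349, -3.119, 0.003]
contact_force: [-0.1, -0.2, -0.3]
width: -0.0004
grip_force: 0.0
```

Run:
```python
from cloud import *
rep()
im,d=ctrl.get_image("side"); cv2.imwrite("pics/s7.png",cv2.resize(im[100:290,180:380,::-1],None,fx=4,fy=3.1))
P=cloud("side",d);k=P[(abs(P[:,0]-.4825)<.012)&(abs(P[:,1]-.321)<.012)&(P[:,2]<.08)];print("key z",np.median(k[:,2]),len(k))
P=cloud("side",np.load("side0.npy"));k=P[(abs(P[:,0]-.4825)<.012)&(abs(P[:,1]-.321)<.012)&(P[:,2]<.08)];print("key z before",np.median(k[:,2]),len(k))
```

```text
t 14.85 p [0.4816 0.3216 0.156 ] yawx 167.22 tilt [-0.003 -0.001 -1.   ] rel roller along/side mm [-38.5 250.3] F [-0.1 -0.2 -0.3] w -0.0004
key z 0.052304658519754396 91
key z before 0.05163313646976263 96
```

View pics/s7.png

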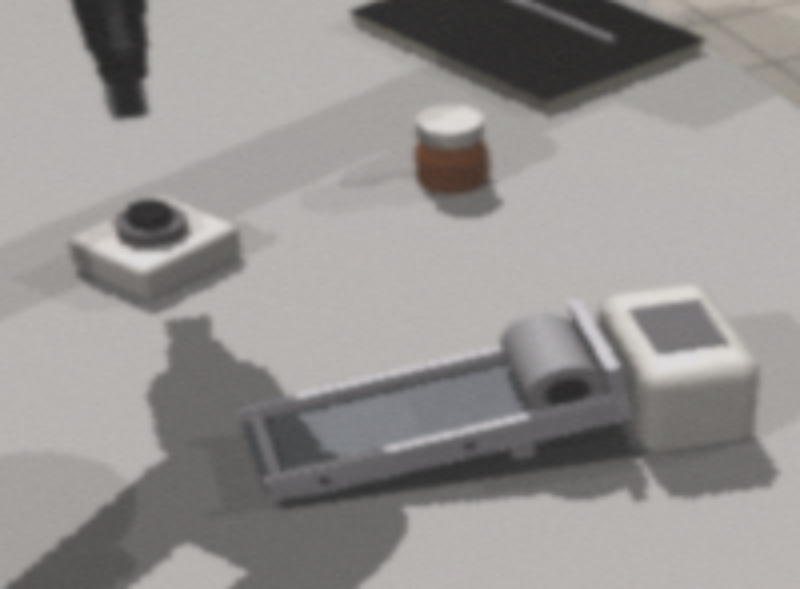

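The key is up again, the sleeve is seated and the arm is clear, so I'm handing in.

```bash
python3 -c "
from rig import ctrl
print(ctrl.job_done())"
```

```text
the job is handed in; nothing more can be done
None
```

The job is handed in at about 15 s: the sleeve rests in its seat against the stop, the scan key was pressed to its end stop (judged by force) and is up again, and the arm touches nothing; no verdict was returned.

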